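# Scrap the broken cups, then hold the washer lid at its mark

### The arm

A 6-joint arm with a two-finger parallel gripper is mounted at the origin on the work surface. World frame = base frame: x ahead of the robot, y to its left, z up, the work surface at z = 0. Lengths are in mm, angles in rad, forces in N, time in s.
With the tool pointing down it reaches from about 350 to 975 mm from the base axis. Payload 7.1 kg.
Tool frame: the origin (TCP) lies on the mounting face of the last link; the fingertips stand 182 mm ahead of it and the grasp point (between the pads) lies 163 mm ahead of it (ctrl.tip_reach is the distance from the TCP to the fingertips, in mm); z points along the fingers, y is the direction in which the jaws open and shut (so a half turn about z gives the same grasp; the last joint's range is limited). The gripper opens to 88 mm and grips with 3 to 60 N. Pads are 20 mm wide; open, the fingers measure 115 mm over their backs; the gripper's body (75 mm by 178 mm) begins 61 mm behind the grasp point.
Start: joints at [-1.369, 0.423, 1.63, -0, 1.089, -0.019], TCP at [136.901, -609.807, 404.675] pointing down, gripper open.
Joint ranges: [-3, 3], [-0.9, 2.11], [0.09, 2.58], [-1.31, 4.45], [0.11, 2.69], [-2.54, 2.54]. Speed limits (rad/s): [2.39, 2.39, 3.01, 3.14, 3.14, 3.14].

### API

Orientations are given as a rotation vector (axis times angle).
In Python, from workcell import ctrl gives the robot as it stands.
- The arm moves only by the tool jog_arm, never from a script. Its argument "steps" is a list that holds one entry, the list of rows, each a list of 7 numbers: the shift along the tool's x, y, z in m, then the turn, a rotation vector about the tool's x, y, z in degrees, then the gripper's target within -1 to 1 (shut at 1, half-way at 0, fully open at -1). A call has 1 to 20 rows; each row shifts and turns the commanded pose from where the row before left it, along the tool's axes as they then stand; what a row does not reach is not made up. A row lasts 1/12 s, in which the tool goes at most 41.7 mm and 7.16 degrees, less where a joint would pass 70% of its speed; a pose out of reach is approached as far as the arm can. A call is refused whole if a number of a shift passes 0.0417 or a number of a turn 7.16, either way. A call with a gripper value outside its range is refused whole. The fingers move at their own pace and stop on an object; the grip force is fixed at half the most. Time passes only in rows, so rows that do not move let the fingers close. It gives the time, the measured TCP pose, the force and the opening at its end, in the units of the state.
- ctrl.get_obs(): the state, without advancing time (a new reading comes with each control period).
- ctrl.get_image(name): name is "scene" or "top"; returns the picture (384x512x3 uint8, red, green, blue); there is no depth.
- ctrl.camera_info(name): a dict with "fx", "fy", "cx", "cy" (pixels), "origin" and "attitude" of the camera in the world. Camera axes: x right, y down, z forward; pixel columns grow to the right and rows downward; lengths in mm; the calibration is good to about 2 mm. A picture is of the moment at which its call begins. camera_info takes no time and is no camera call.
- ctrl.close_job(): hands the job in, once; it reports no verdict.
Trained networks look in the newest picture that a camera, given by its name, has taken for a name from the list of things; names that differ only in an ending like _2 or _b are one class to them, and where a whole thing is asked for, a point or a joint stands for the part that bears it (a point fixed in the world has none). Each returns a list of dicts, best first, with "p" (0 to 1); they miss things now and then, are a little off and sometimes report something else, mostly with a low value. They report only what shows in the picture. A call takes as long as a camera call. They do not tell look-alikes from the thing itself.
- ctrl.look_for(thing, camera): "bbox" ([left, top, right, bottom] in pixels, round what is visible of it).
- ctrl.trace(thing, camera): "pixels" (384x512 bool, what is visible of it) and "bbox" ([left, top, right, bottom] in pixels, round what is visible of it).
- ctrl.landmark_of(thing, camera): "uv" ([column, row] in pixels: a listed point, or the origin of a listed thing).
The state is a dict: "t": time; "qpos": joint angles; "qvel": joint speeds; "joint_torque": joint torques, N m; "ee_pos": TCP position; "orientation": TCP orientation; "ft_force": force on the tool from outside, world axes, zero at the start; "moment": the same for the moment, N m; "width": finger opening in mm.
Only numpy, scipy, OpenCV 4.12 (cv2) and the standard library are available. Lean on these libraries where they do the work, as an engineer would, in place of code of your own. Each camera call takes 0.05 s, during which the arm holds its last target.

### The job

Sort this batch of bottom-bracket cups before washing: put the two broken ones, whose round flange has snapped off to a single lug, into the open scrap bin beside the mat, and leave the sound cups and everything else on the bench where they are. Then lift the washing basin's lid by its knob until it lies in line with the marker arm beside it, without shifting the marker, so that the mechanic can load the basin. The lid falls if let go, so finish while still holding it steady at the mark.

Things in the scene. Friction and masses are not known exactly. Their poses are not given: they have to be found in the camera images.
- broken1: Broken bottom-bracket cup, a reject, aluminium: the same barrel (32 mm in diameter, 40 mm tall, 0.09 kg, upright on the mat) but its round flange has snapped off, leaving only a lug 20 mm wide and 10 mm high that reaches 32 mm from the axis along the part's +x. Origin: centre of the underside, z up. Goes into the bin.
- broken2: Broken bottom-bracket cup, a reject, aluminium: the same barrel (32 mm in diameter, 40 mm tall, 0.09 kg, upright on the mat) but its round flange has snapped off, leaving only a lug 20 mm wide and 10 mm high that reaches 32 mm from the axis along the part's +x. Origin: centre of the underside, z up. Goes into the bin.
- cup1: Sound bottom-bracket cup, aluminium: round flange 58 mm across and 10 mm thick at the bottom, plain barrel 32 mm in diameter above it, 40 mm tall in all, 0.09 kg, standing upright on the mat. Origin: centre of the underside, z up. Stays where it is.
- cup2: Sound bottom-bracket cup, aluminium: round flange 58 mm across and 10 mm thick at the bottom, plain barrel 32 mm in diameter above it, 40 mm tall in all, 0.09 kg, standing upright on the mat. Origin: centre of the underside, z up. Stays where it is.
- cup3: Sound bottom-bracket cup, aluminium: round flange 58 mm across and 10 mm thick at the bottom, plain barrel 32 mm in diameter above it, 40 mm tall in all, 0.09 kg, standing upright on the mat. Origin: centre of the underside, z up. Stays where it is.
- mat: Black rubber mat 220 x 320 x 4 mm, fixed; the cups and the tin stand on it in two rows (along its y, about 110 mm apart) of three (about 100 mm apart), in any order. Origin: centre of its underside, so its top is at z = 4 mm.
- bin: Open grey scrap bin, fixed, 170 x 170 mm outside, walls 60 mm high and 5 mm thick, floor 5 mm thick. Origin: centre of its underside, on the bench.
- basin: Grey parts-washing basin, fixed, 220 x 220 mm, 85 mm high, closed by the lid. Origin: centre of its underside; its front, with the lid's knob, faces its own -x. Hinge rod along its y axis at x = +110 mm, z = 92 mm; it ends 145 mm to -y and 113 mm to +y.
- lid: Steel lid of the basin, 0.5 to 0.8 kg, 222 mm from hinge to front edge, 224 mm wide, 10 mm thick, starts shut (level). Origin on the hinge line, mid-width; y along the hinge, -x from the hinge to the front edge. It opens upward by turning about its +y axis (0 shut, stop at 1.6 rad) and swings freely: it falls shut when let go. A short pin at its front corner on the -y side points at the marker arm.
- lid_knob (a point): Centre of the lid's knob: a black roller, its axis along the lid's y, 30 mm long with flat ends and 24 mm in diameter, 255 mm from the hinge (lid's x = -255 mm) at mid-width, 33 mm in front of the lid's front edge on a stem 12 mm wide; about 92 mm above the bench when shut. Pinched across its flat ends (along the lid's y), it may be gripped at any pitch.
- marker: White marker arm beside the lid, 138 mm to -y of the lid's middle, on the same hinge line, set by a stiff clamp on a dark arc (it must not be shifted). Origin on the hinge line at the same point as the lid's origin; its -x axis points along the arm, which slopes up from the hinge by the angle wanted (0.6 to 1.05 rad above level; turning about +y, as the lid does).
- marker_tip (a point): Centre of the round end of the marker arm, 216 mm from the hinge and 138 mm to the -y side of the lid's middle. When the lid is at the mark, the pin at the lid's front corner is beside this point.
- tin: Grease tin, 52 mm in diameter, 40 mm tall, black cap, standing among the cups on the mat. Origin: centre of underside. Bystander.
- screwdriver: Screwdriver lying on the bench beyond the mat, 150 mm long. Origin about at its middle, on the bench. Bystander.
- brake_disc: Brake disc lying flat, about 160 mm across, 4 mm thick. Origin: centre of underside. Bystander.
- oil: White oil bottle, 44 mm in diameter, 130 mm tall. Origin: centre of underside. Bystander.
- grease: White jar, 70 mm in diameter, 80 mm tall. Origin: centre of underside. Bystander.
Not all that is in view belongs to the job. Leave any turquoise look-alike of the broken1 alone. Leave any pink look-alike of the cup1 alone.

How it is judged:
By the outcome, as a careful person would: the job done as asked, in the order asked, and still so for the second after the job is handed in, while the arm keeps its last pose, push and grip.
It also fails if it takes over 72 s, if anything falls off the work surface, if the arm or the gripper's body presses on something with over 40 N, if the wrist force passes 120 N, or if a joint passes its speed limit or range.

## Working session

There is one attempt and no reset: what is moved stays moved. The work goes in short steps, Python scripts to look and compute and a tool call to move; the robot and the scene stay as the last step left them, time stands still between calls to the robot, and variables do not carry over. Pictures are saved under pics/ and viewed, and the job is handed in when it is done.

Besides the shell and the picture viewer there is one more tool, called after "Request:" by a JSON object that holds its "method" and its "body", one argument or row to a line. jog_arm: Moves the arm, as the interface text tells. Its arguments: {"type":"object","properties":{"steps":{"type":"array"}},"required":["steps"]}

```bash
ls; mkdir -p pics; python3 - <<'E'
from workcell import ctrl
import cv2
for n in ("scene","top"):
    im=ctrl.get_image(n); cv2.imwrite(f"pics/{n}0.png",im[:,:,::-1]); print(n,ctrl.camera_info(n))
print(ctrl.get_obs())
E
```

```text
pics
scene {'fx': 443.1511171622526, 'fy': 443.1511171622526, 'cx': 253.5868748936852, 'cy': 189.19834582515256, 'origin': array([1527.10172761,  -44.29204952,  698.30401261]), 'attitude': array([-1.5809578 , -1.60938778,  0.89981119])}
top {'fx': 490.98538319077323, 'fy': 490.98538319077323, 'cx': 254.96328563804778, 'cy': 192.97197301997423, 'origin': array([ 300.79263431,  -54.17298729, 1694.81296038]), 'attitude': array([-2.17600143,  2.11390723, -0.15940842])}
{'t': 0.1, 'qpos': array([-1.36898829e+00,  4.23728853e-01,  1.63057860e+00, -3.43053656e-06,
        1.08861563e+00, -1.89924833e-02]), 'qvel': array([ 0.0010753 , -0.00111993, -0.00179415,  0.00092433,  0.00113751,
       -0.00033263]), 'joint_torque': array([ 8.74412526e-04, -5.45614994e+01, -2.74324089e+01,  6.45573414e-02,
        1.88039179e-02, -4.56439818e-05]), 'ee_pos': array([ 136.86192311, -609.57988929,  404.0152251 ]), 'orientation': array([-3.12115007e+00, -3.45985078e-01,  1.95431346e-04]), 'ft_force': array([-0.36343582,  0.24574296, -0.35841098]), 'moment': array([0.00263632, 0.01023735, 0.02411378]), 'width': 88.07783765573485}
```

View pics/scene0.png

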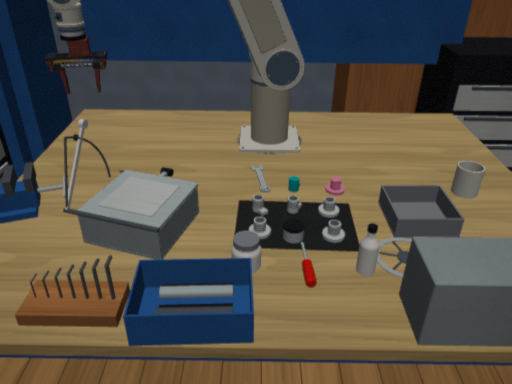

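View pics/top0.png

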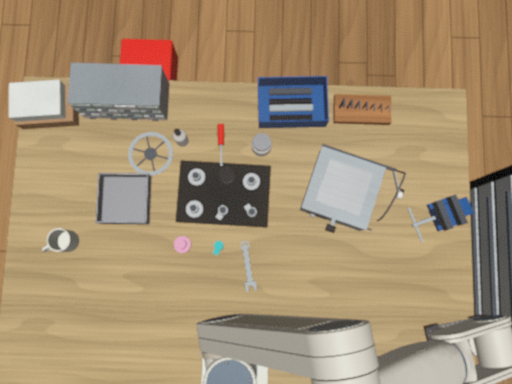

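```bash
cat > h.py <<'E'
import numpy as np, cv2
from scipy.spatial.transform import Rotation as R
from workcell import ctrl
def ray(n,uv):
    c=ctrl.camera_info(n); d=R.from_rotvec(c['attitude']).as_matrix()@np.array([(uv[0]-c['cx'])/c['fx'],(uv[1]-c['cy'])/c['fy'],1.]); return c['origin'],d
def onz(n,uv,z):
    o,d=ray(n,uv); return o+d*(z-o[2])/d[2]
def proj(n,p):
    c=ctrl.camera_info(n); q=R.from_rotvec(c['attitude']).as_matrix().T@(np.asarray(p,float)-c['origin']); return np.array([c['fx']*q[0]/q[2]+c['cx'],c['fy']*q[1]/q[2]+c['cy']])
def tri(u1,u2):
    o1,d1=ray('scene',u1);o2,d2=ray('top',u2)
    A=np.stack([d1,-d2],1); s=np.linalg.lstsq(A,o2-o1,rcond=None)[0]
    a=o1+d1*s[0]; b=o2+d2*s[1]; return (a+b)/2,np.linalg.norm(a-b)
E
python3 - <<'E'
from h import *
np.set_printoptions(precision=1,suppress=True)
print(R.from_rotvec(ctrl.camera_info('top')['attitude']).as_matrix())
for t,z in (('broken1',4),('cup1',4),('tin',4),('bin',0),('basin',0),('lid_knob',92),('marker_tip',None),('marker',92),('lid',92),('mat',0)):
  for n in ('top','scene'):
    for d in ctrl.landmark_of(t,n)[:6]:
        print(t,n,round(d['p'],2),np.array(d['uv']), onz(n,d['uv'],z) if z is not None else '')
a=ctrl.get_image('top');b=ctrl.get_image('scene')
cv2.imwrite('pics/tc.png',cv2.resize(a[150:260,165:285],None,fx=5,fy=5,interpolation=2)[:,:,::-1])
cv2.imwrite('pics/tb.png',cv2.resize(a[135:245,290:420],None,fx=5,fy=5,interpolation=2)[:,:,::-1])
cv2.imwrite('pics/sb.png',cv2.resize(b[110:255,30:210],None,fx=4,fy=4,interpolation=2)[:,:,::-1])
cv2.imwrite('pics/sc.png',cv2.resize(b[165:255,225:365],None,fx=5,fy=5,interpolation=2)[:,:,::-1])
E
```

```text
[[ 0.  -1.   0.1]
 [-1.  -0.   0. ]
 [ 0.  -0.1 -1. ]]
broken1 top 0.53 [222.9 208.7] [493.7  57.5   4. ]
broken1 top 0.5 [249.4 210.5] [490.1 -34.5   4. ]
broken1 top 0.47 [217.6 248.5] [356.2  70.4   4. ]
broken1 top 0.19 [228.4 179.5] [596.9  42.2   4. ]
broken1 scene 0.74 [293.6 191. ] [380.1  69.3   4. ]
broken1 scene 0.47 [291.3 209.1] [479.2  56.4   4. ]
broken1 scene 0.46 [257. 207.] [471.1 -40.8   4. ]
broken1 scene 0.41 [165.9 169.3] [ 254.8 -340.1    4. ]
cup1 top 0.72 [193.5 207.5] [494.9 159.5   4. ]
cup1 top 0.72 [183.3 246.7] [358.9 188.    4. ]
cup1 top 0.71 [249.1 181. ] [593.7 -30.3   4. ]
cup1 top 0.69 [198. 173.] [616.9 149.4   4. ]
cup1 scene 0.83 [335.8 190.2] [371.7 198.1   4. ]
cup1 scene 0.77 [334.2 235.9] [602.  160.2   4. ]
cup1 scene 0.68 [332.  210.6] [483.8 170.9   4. ]
cup1 scene 0.61 [261.5 236.4] [608.8 -28.4   4. ]
tin top 0.67 [226.6 177.5] [603.8  48.8   4. ]
tin scene 0.93 [292.4 238.3] [614.9  51.    4. ]
bin top 0.76 [129.3 198.8] [519.4 384.7   0. ]
bin scene 0.56 [412.6 215.9] [498.4 394.4   0. ]
basin top 0.97 [340.2 191.2] [ 567.6 -349.4    0. ]
basin top 0.35 [222.7 211.1] [485.8  58.1   0. ]
basin scene 0.89 [144.9 226.7] [ 568.7 -339.5    0. ]
lid_knob top 0.68 [327.6 229.9] [ 424.  -292.7   92. ]
lid_knob scene 0.81 [164.  170.8] [ 425.1 -306.4   92. ]
marker_tip top 0.5 [400.8 196.6] 
marker_tip scene 0.6 [ 81.8 123.9] 
lid top 0.65 [356.3 157.1] [ 669.8 -386.8   92. ]
lid scene 0.76 [116.2 220.6] [ 672.3 -373.5   92. ]
mat top 0.95 [224.5 193.8] [546.6  54.2   0. ]
mat scene 0.62 [259.4 208.7] [473.6 -33.9   0. ]
```

```bash
sleep 0
```

```text
(no output)
```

View pics/tc.png

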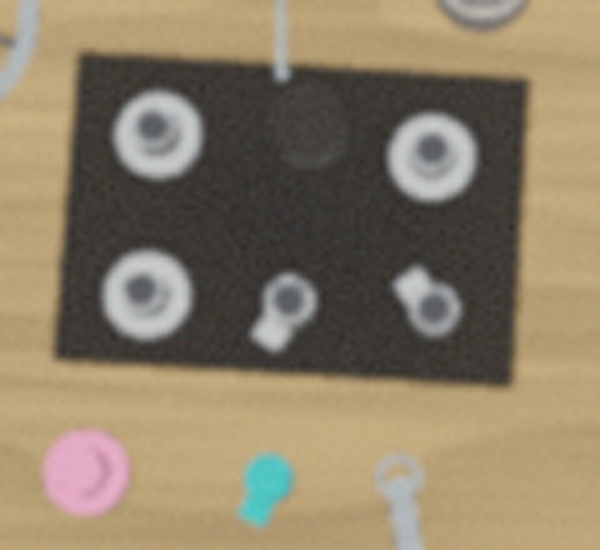

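View pics/tb.png

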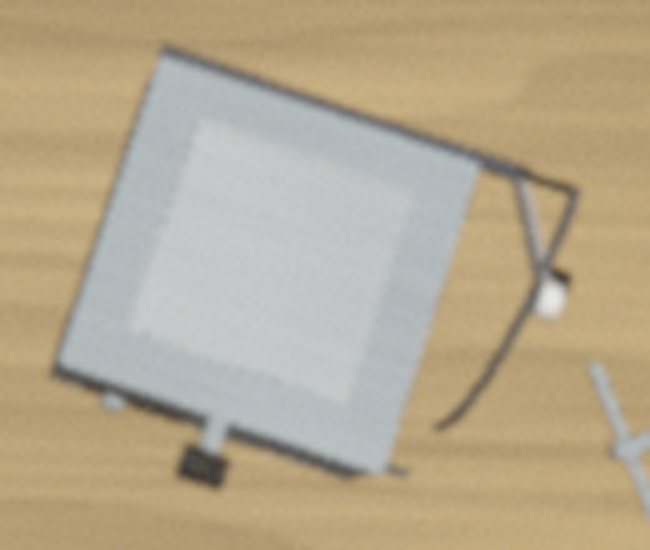

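View pics/sb.png

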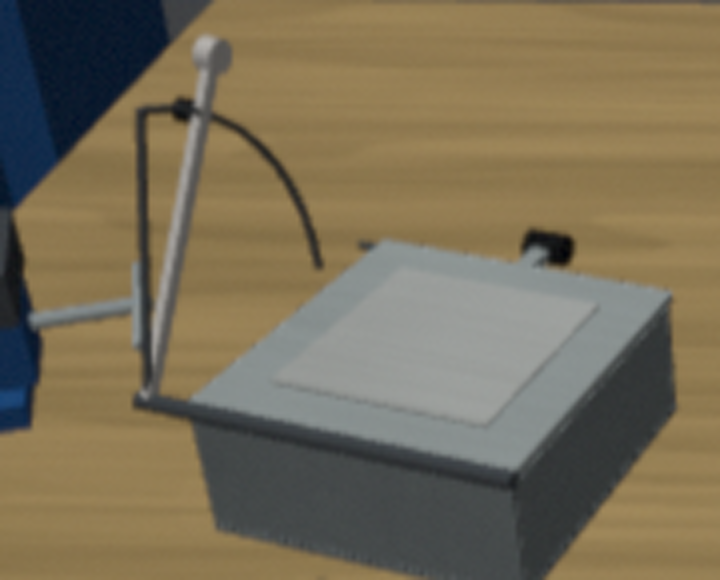

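View pics/sc.png

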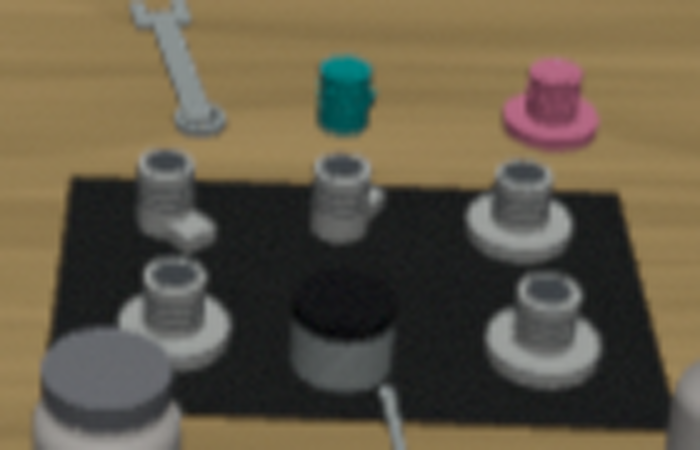

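```bash
python3 - <<'E'
from h import *
np.set_printoptions(precision=1,suppress=True)
f=lambda x,y,s,ox,oy:((x+.5)/s-.5+ox,(y+.5)/s-.5+oy)
tA=f(289,300,5,165,150);tB=f(434,308,5,165,150)
sA=f(342,165,5,225,165);sB=f(165,162,5,225,165)
print('A',onz('top',tA,44),onz('scene',sA,44),tri(sA,tA))
print('B',onz('top',tB,44),onz('scene',sB,44),tri(sB,tB))
k=f(203,466,5,290,135);ks=f(547,247,4,30,110)
print('knob',tri(ks,k),onz('top',k,92),onz('scene',ks,92))
m=f(551,300,5,290,135);ms=f(207,54,4,30,110)
print('tip',tri(ms,m), tri((81.8,123.9),(400.8,196.6)))
# hinge: top ends
for u in ((162,47),(577,190)): print('hinge',onz('top',f(*u,5,290,135),92))
for u in ((143,400),(515,480)): print('hinge sc',onz('scene',f(*u,4,30,110),92))
for n in('top','scene'):
  d=ctrl.trace('bin',n)[0]; print(n,d['bbox'],d['p'])
  c=cv2.findContours(d['pixels'].astype(np.uint8),0,2)[0]; c=max(c,key=cv2.contourArea); r=cv2.minAreaRect(c); print(r)
  if n=='top': print([onz(n,p,60) for p in cv2.boxPoints(r)],onz(n,r[0],60))
print(R.from_rotvec(ctrl.get_obs()['orientation']).as_matrix(),ctrl.get_obs()['t'])
E
```

```text
A [486.1  56.4  44. ] [481.6  58.8  44. ] (array([485.8,  57.3,  46.6]), np.float64(2.1564940865671307))
B [483.5 -41.8  44. ] [481.2 -39.7  44. ] (array([483.3, -40.7,  45.3]), np.float64(2.1132489716212763))
knob (array([ 430.8, -299.7,   93.5]), np.float64(2.394832777041174)) [ 431.1 -301.1   92. ] [ 428.3 -299.1   92. ]
tip (array([ 519.2, -475.3,  273.7]), np.float64(1.9428074853537267)) (array([ 513.6, -478.2,  269.6]), np.float64(4.271753576928948))
hinge [ 711.4 -271.9   92. ]
hinge [ 621.9 -548.6   92. ]
hinge sc [ 629.3 -510.1   92. ]
hinge sc [ 705.5 -267.2   92. ]
top [96.2, 172.6, 154.1, 224.9] 0.69
((122.47032165527344, 197.56861877441406), (54.28461837768555, 50.42499542236328), 1.5911403894424438)
[array([430.3, 479.4,  60. ]), array([601.1, 487.8,  60. ]), array([601.3, 304. ,  60. ]), array([430.5, 298.4,  60. ])] [515.1 392.3  60. ]
scene [377.6, 181.6, 464.5, 235.0] 0.77
((420.5, 210.5), (53.0, 85.0), 90.0)
[[ 1.   0.2 -0. ]
 [ 0.2 -1.   0. ]
 [-0.  -0.  -1. ]] 1.3
```

Request:
{"method": "jog_arm", "body": {
  "steps": [
    [[0.0243, -0.0287, 0, 0, 0, 0, -0.4], [0.0243, -0.0287, 0, 0, 0, 0, -0.4], [0.0243, -0.0287, 0, 0, 0, 0, -0.4], [0.0243, -0.0287, 0, 0, 0, 0, -0.4], [0.0243, -0.0287, 0, 0, 0, 0, -0.4], [0.0243, -0.0287, 0, 0, 0, 0, -0.4], [0.0243, -0.0287, 0, 0, 0, 0, -0.4], [0.0243, -0.0287, 0, 0, 0, 0, -0.4], [0.0243, -0.0287, 0, 0, 0, 0, -0.4], [0.0243, -0.0287, 0, 0, 0, 0, -0.4], [0.0243, -0.0287, 0, 0, 0, 0, -0.4], [0.0243, -0.0287, 0, 0, 0, 0, -0.4], [0.0243, -0.0287, 0, 0, 0, 0, -0.4], [0.0243, -0.0287, 0, 0, 0, 0, -0.4], [0.0243, -0.0287, 0, 0, 0, 0, -0.4], [0.0243, -0.0287, 0, 0, 0, 0, -0.4], [0.0243, -0.0287, 0, 0, 0, 0, -0.4], [0.0243, -0.0287, 0, 0, 0, 0, -0.4], [0.0243, -0.0287, 0, 0, 0, 0, -0.4], [0.0243, -0.0287, 0, 0, 0, 0, -0.4]]
  ]
}}

```text
t: 2.97
ee_pos: [485.9, 58.7, 404.9]
orientation: [3.122, 0.347, 0.001]
ft_force: [0.3, 0.0, -0.4]
width: 61.3
```

Request:
{"method": "jog_arm", "body": {
  "steps": [
    [[0, 0, 0.01, 0, 0, -7.05, -0.4], [0, 0, 0.01, 0, 0, -7.05, -0.4], [0, 0, 0.01, 0, 0, -7.05, -0.4], [0, 0, 0.01, 0, 0, -7.05, -0.4], [0, 0, 0.01, 0, 0, -7.05, -0.4], [0, 0, 0.01, 0, 0, -7.05, -0.4], [0, 0, 0.01, 0, 0, -7.05, -0.4], [0, 0, 0.01, 0, 0, -7.05, -0.4], [0, 0, 0.01, 0, 0, -7.05, -0.4], [0, 0, 0.01, 0, 0, -7.05, -0.4], [0, 0, 0.0, 0, 0, -7.05, -0.4], [0, 0, 0, 0, 0, 0, -0.4], [0, 0, 0, 0, 0, 0, -0.4], [0, 0, 0, 0, 0, 0, -0.4]]
  ]
}}

```text
t: 4.13
ee_pos: [485.6, 56.7, 305.0]
orientation: [2.221, 2.221, 0.001]
ft_force: [-0.3, -0.7, 0.3]
width: 61.6
```

```bash
cat > st.py <<'E'
from h import *
np.set_printoptions(precision=3,suppress=True)
o=ctrl.get_obs(); M=R.from_rotvec(o['orientation']).as_matrix()
print('t',o['t'],'pos',o['ee_pos'].round(1),'w',round(o['width'],1),'F',o['ft_force'].round(1)); print('q',o['qpos'],'tcp yaw(x axis)',np.degrees(np.arctan2(M[1,0],M[0,0])).round(2)); print(M)
import sys
if len(sys.argv)>3:
    t=np.array(list(map(float,sys.argv[1:4]))); print('shift tool mm',M.T@(t-o['ee_pos']), 'grasp',o['ee_pos']+163*M[:,2])
E
python3 st.py 485 57 199
```

```text
t 4.1333 pos [485.6  56.7 305. ] w 61.6 F [-0.3 -0.7  0.3]
q [0.092 0.378 1.996 0.    0.766 0.092] tcp yaw(x axis) 89.99
[[ 0.     1.     0.001]
 [ 1.    -0.     0.   ]
 [ 0.     0.001 -1.   ]]
shift tool mm [  0.262  -0.694 106.021] grasp [485.738  56.744 142.021]
```

Request:
{"method": "jog_arm", "body": {
  "steps": [
    [[0, -0.001, 0.03, 0, 0, 0, -0.4], [0, 0, 0.03, 0, 0, 0, -0.4], [0, 0, 0.026, 0, 0, 0, -0.4], [0, 0, 0.02, 0, 0, 0, -0.4], [0, 0, 0, 0, 0, 0, -0.4], [0, 0, 0, 0, 0, 0, 0.6], [0, 0, 0, 0, 0, 0, 1], [0, 0, 0, 0, 0, 0, 1], [0, 0, 0, 0, 0, 0, 1], [0, 0, 0, 0, 0, 0, 1], [0, 0, 0, 0, 0, 0, 1], [0, 0, 0, 0, 0, 0, 1]]
  ]
}}

```text
t: 5.13
ee_pos: [484.8, 56.7, 199.8]
orientation: [2.217, 2.224, 0.002]
ft_force: [-0.3, -0.3, 6.9]
width: 31.7
```

Request:
{"method": "jog_arm", "body": {
  "steps": [
    [[0, 0, -0.01, 0, 0, 0, 1], [0, 0, -0.03, 0, 0, 0, 1], [0, 0, -0.03, 0, 0, 0, 1], [0, 0, -0.03, 0, 0, 0, 1], [0, 0, -0.02, 0, 0, 0, 1], [0, 0, 0, 0, 0, 0, 1], [0, 0, 0, 0, 0, 0, 1]]
  ]
}}

```text
t: 5.72
ee_pos: [484.5, 56.7, 320.1]
orientation: [2.216, 2.224, 0.004]
ft_force: [0.1, 1.2, -0.8]
width: 31.5
```

```bash
cat > pic.py <<'E'
from h import *
import sys
n,nm,x0,y0,x1,y1,s=sys.argv[1],sys.argv[2],*map(int,sys.argv[3:])
b=ctrl.get_image(n);cv2.imwrite(f'pics/{nm}.png',cv2.resize(b[y0:y1,x0:x1],None,fx=s,fy=s,interpolation=2)[:,:,::-1])
E
python3 pic.py scene s1 205 110 365 260 4; python3 st.py 510 425 310
```

```text
t 5.7667 pos [484.   56.6 318.8] w 31.4 F [-0.4 -0.6 -0.6]
q [0.092 0.353 1.992 0.    0.796 0.089] tcp yaw(x axis) 90.2
[[-0.003  1.     0.001]
 [ 1.     0.003  0.   ]
 [ 0.     0.001 -1.   ]]
shift tool mm [368.26   27.234   8.892] grasp [484.118  56.661 155.847]
```

View pics/s1.png

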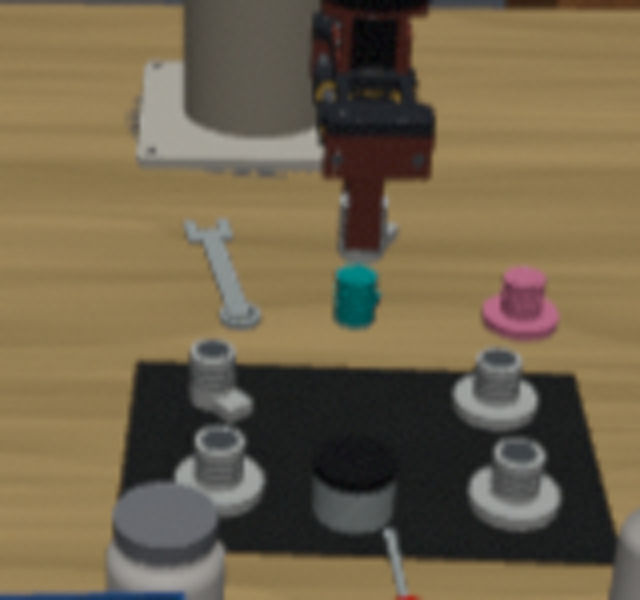

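Request:
{"method": "jog_arm", "body": {
  "steps": [
    [[0.0335, 0.0025, 0, 0, 0, 0, 1], [0.0335, 0.0025, 0, 0, 0, 0, 1], [0.0335, 0.0025, 0, 0, 0, 0, 1], [0.0335, 0.0025, 0, 0, 0, 0, 1], [0.0335, 0.0025, 0, 0, 0, 0, 1], [0.0335, 0.0025, 0, 0, 0, 0, 1], [0.0335, 0.0025, 0, 0, 0, 0, 1], [0.0335, 0.0025, 0, 0, 0, 0, 1], [0.0335, 0.0025, 0, 0, 0, 0, 1], [0.0335, 0.0025, 0, 0, 0, 0, 1], [0.0335, 0.0025, 0, 0, 0, 0, 1], [0, 0, 0, 0, 0, 0, 1], [0, 0, 0, 0, 0, 0, 1]]
  ]
}}

```text
t: 6.85
ee_pos: [509.7, 426.3, 316.1]
orientation: [-2.215, -2.228, 0.005]
ft_force: [-0.2, -0.4, -1.4]
width: 31.8
```

```bash
python3 pic.py scene s2 340 110 500 260 4; python3 pic.py top t2 80 130 230 250 5;  python3 st.py 510 425 205
```

```text
t 6.95 pos [510.  424.3 316.7] w 31.3 F [0.5 0.5 0.2]
q [ 0.676  0.58   1.594 -0.     0.971  0.673] tcp yaw(x axis) 90.21
[[-0.004  1.    -0.003]
 [ 1.     0.004 -0.003]
 [-0.003 -0.003 -1.   ]]
shift tool mm [  0.982   0.363 111.675] grasp [509.492 423.88  153.679]
```

View pics/s2.png

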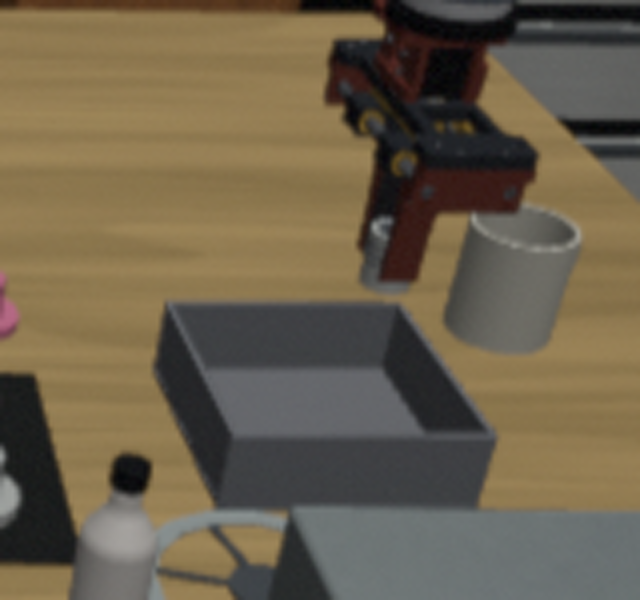

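View pics/t2.png

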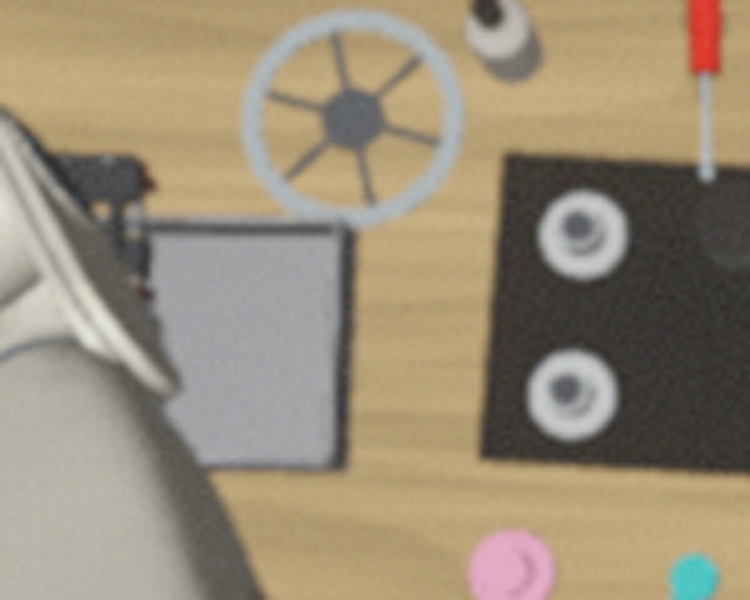

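```bash
python3 - <<'E'
from h import *
f=lambda x,y,s,ox,oy:((x+.5)/s-.5+ox,(y+.5)/s-.5+oy)
for u in ((165,302),(400,302),(493,435),(232,435)): print(onz('scene',f(*u,4,340,110),60).round())
for u in ((350,228),(342,466)): print(onz('top',f(*u,5,80,130),60).round())
E
```

```text
[433. 312.  60.]
[428. 481.  60.]
[595. 482.  60.]
[599. 315.  60.]
[594. 306.  60.]
[433. 302.  60.]
```

Request:
{"method": "jog_arm", "body": {
  "steps": [
    [[0, 0.002, 0.03, 0, 0, 0, 1], [0, 0, 0.03, 0, 0, 0, 1], [0, 0, 0.03, 0, 0, 0, 1], [0, 0, 0.02, 0, 0, 0, 1], [0, 0, 0, 0, 0, 0, 1], [0, 0, 0, 0, 0, 0, 1], [0, 0, 0, 0, 0, 0, -0.3], [0, 0, 0, 0, 0, 0, -0.3], [0, 0, 0, 0, 0, 0, -0.3], [0, 0, 0, 0, 0, 0, -0.3], [0, 0, 0, 0, 0, 0, -0.3], [0, 0, -0.02, 0, 0, 0, -0.3], [0, 0, -0.03, 0, 0, 0, -0.4], [0, 0, -0.03, 0, 0, 0, -0.4], [0, 0, -0.03, 0, 0, 0, -0.4], [0, 0, 0, 0, 0, 0, -0.4]]
  ]
}}

```text
t: 8.28
ee_pos: [514.1, 426.7, 325.6]
orientation: [2.217, 2.225, 0.016]
ft_force: [1.5, 0.9, 0.9]
width: 61.5
```

```bash
python3 pic.py scene s3 340 110 500 260 4;  python3 st.py 483 -41 310
```

```text
t 8.3333 pos [513.5 426.2 322.9] w 61.7 F [ 0.1  0.2 -0.8]
q [ 0.675  0.576  1.585 -0.     0.973  0.671] tcp yaw(x axis) 90.22
[[-0.004  1.     0.006]
 [ 1.     0.004  0.005]
 [ 0.005  0.006 -1.   ]]
shift tool mm [-467.097  -32.286   10.54 ] grasp [514.414 426.914 159.883]
```

View pics/s3.png

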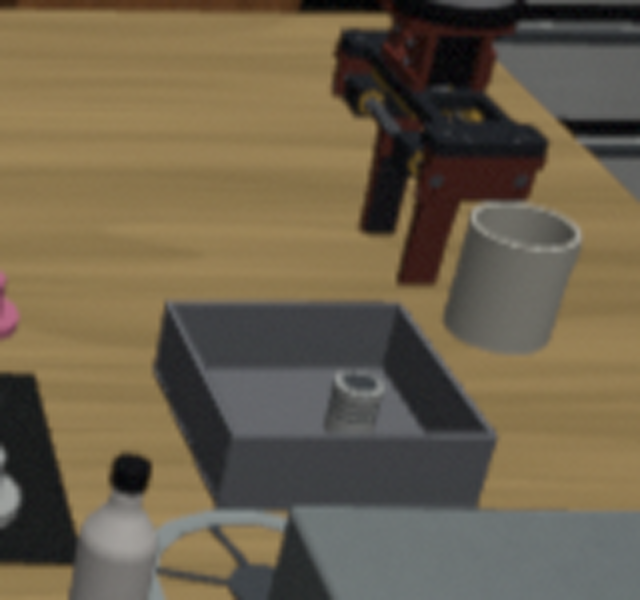

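First cup stands in the bin (crop 357,400). Now the second.

Request:
{"method": "jog_arm", "body": {
  "steps": [
    [[-0.036, -0.0023, 0, 0, 0, 0, -0.4], [-0.036, -0.0023, 0, 0, 0, 0, -0.4], [-0.036, -0.0023, 0, 0, 0, 0, -0.4], [-0.036, -0.0023, 0, 0, 0, 0, -0.4], [-0.036, -0.0023, 0, 0, 0, 0, -0.4], [-0.036, -0.0023, 0, 0, 0, 0, -0.4], [-0.036, -0.0023, 0, 0, 0, 0, -0.4], [-0.036, -0.0023, 0, 0, 0, 0, -0.4], [-0.036, -0.0023, 0, 0, 0, 0, -0.4], [-0.036, -0.0023, 0, 0, 0, 0, -0.4], [-0.036, -0.0023, 0, 0, 0, 0, -0.4], [-0.036, -0.0023, 0, 0, 0, 0, -0.4], [-0.035, -0.0023, 0, 0, 0, 0, -0.4], [0, 0, 0, 0, 0, 0, -0.4], [0, 0, 0, 0, 0, 0, -0.4], [0, 0, 0, 0, 0, 0, -0.4]]
  ]
}}

```text
t: 9.67
ee_pos: [484.0, -41.7, 318.1]
orientation: [-2.218, -2.224, 0.001]
ft_force: [1.4, -0.3, 0.5]
width: 61.6
```

```bash
python3 st.py 483 -41 199.5
```

```text
t 9.6667 pos [484.  -41.7 318.1] w 61.6 F [ 1.4 -0.3  0.5]
q [-0.111  0.352  1.995  0.     0.795 -0.113] tcp yaw(x axis) 90.15
[[-0.003  1.    -0.001]
 [ 1.     0.003  0.   ]
 [ 0.    -0.001 -1.   ]]
shift tool mm [  0.673  -0.881 118.596] grasp [483.832 -41.654 155.095]
```

Request:
{"method": "jog_arm", "body": {
  "steps": [
    [[0.0007, -0.001, 0.03, 0, 0, 0, -0.4], [0, 0, 0.03, 0, 0, 0, -0.4], [0, 0, 0.03, 0, 0, 0, -0.4], [0, 0, 0.028, 0, 0, 0, -0.4], [0, 0, 0, 0, 0, 0, -0.4], [0, 0, 0, 0, 0, 0, -0.4], [0, 0, 0, 0, 0, 0, 0.6], [0, 0, 0, 0, 0, 0, 1], [0, 0, 0, 0, 0, 0, 1], [0, 0, 0, 0, 0, 0, 1], [0, 0, 0, 0, 0, 0, 1], [0, 0, 0, 0, 0, 0, 1], [0, 0, 0, 0, 0, 0, 1]]
  ]
}}

```text
t: 10.75
ee_pos: [483.6, -41.2, 201.7]
orientation: [2.217, 2.224, 0.001]
ft_force: [-1.4, 1.2, 8.2]
width: 31.6
```

Request:
{"method": "jog_arm", "body": {
  "steps": [
    [[0, 0, -0.01, 0, 0, 0, 1], [0, 0, -0.03, 0, 0, 0, 1], [0, 0, -0.03, 0, 0, 0, 1], [0, 0, -0.03, 0, 0, 0, 1], [0, 0, -0.02, 0, 0, 0, 1], [0, 0, 0, 0, 0, 0, 1], [0, 0, 0, 0, 0, 0, 1]]
  ]
}}

```text
t: 11.33
ee_pos: [483.4, -41.2, 322.0]
orientation: [2.216, 2.223, 0.003]
ft_force: [0.1, 0.9, -1.1]
width: 31.4
```

```bash
python3 pic.py scene s4 205 110 365 260 4; python3 st.py 510 354 318
```

```text
t 11.3833 pos [483.  -41.1 320.8] w 31.6 F [-1.2 -0.4 -1.3]
q [-0.109  0.346  1.996 -0.     0.799 -0.113] tcp yaw(x axis) 90.2
[[-0.003  1.     0.001]
 [ 1.     0.003 -0.   ]
 [-0.     0.001 -1.   ]]
shift tool mm [395.032  28.362   2.747] grasp [483.067 -41.139 157.763]
```

View pics/s4.png

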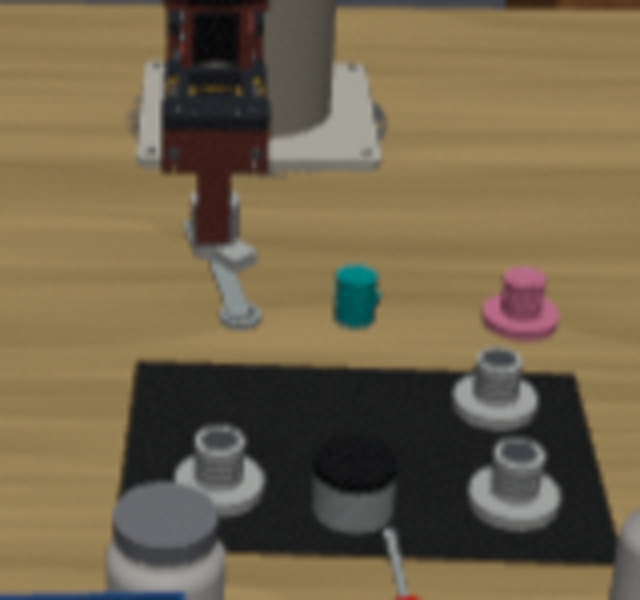

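Request:
{"method": "jog_arm", "body": {
  "steps": [
    [[0.036, 0.0026, 0, 0, 0, 0, 1], [0.036, 0.0026, 0, 0, 0, 0, 1], [0.036, 0.0026, 0, 0, 0, 0, 1], [0.036, 0.0026, 0, 0, 0, 0, 1], [0.036, 0.0026, 0, 0, 0, 0, 1], [0.036, 0.0026, 0, 0, 0, 0, 1], [0.036, 0.0026, 0, 0, 0, 0, 1], [0.036, 0.0026, 0, 0, 0, 0, 1], [0.036, 0.0026, 0, 0, 0, 0, 1], [0.036, 0.0026, 0, 0, 0, 0, 1], [0.035, 0.0026, 0, 0, 0, 0, 1], [0, 0, 0, 0, 0, 0, 1], [0, 0, 0, 0, 0, 0, 1], [0, 0, 0, 0, 0, 0, 1]]
  ]
}}

```text
t: 12.55
ee_pos: [509.8, 353.4, 318.7]
orientation: [-2.216, -2.226, 0.006]
ft_force: [-0.5, -0.7, -0.5]
width: 31.9
```

```bash
python3 st.py 510 354 205
```

```text
t 12.55 pos [509.8 353.4 318.7] w 31.9 F [-0.5 -0.7 -0.5]
q [ 0.587  0.522  1.696 -0.     0.927  0.583] tcp yaw(x axis) 90.24
[[-0.004  1.    -0.003]
 [ 1.     0.004 -0.002]
 [-0.002 -0.003 -1.   ]]
shift tool mm [  0.863   0.554 113.651] grasp [509.296 353.019 155.655]
```

Request:
{"method": "jog_arm", "body": {
  "steps": [
    [[0, 0, 0.03, 0, 0, 0, 1], [0, 0, 0.03, 0, 0, 0, 1], [0, 0, 0.03, 0, 0, 0, 1], [0, 0, 0.022, 0, 0, 0, 1], [0, 0, 0, 0, 0, 0, 1], [0, 0, 0, 0, 0, 0, 1], [0, 0, 0, 0, 0, 0, -0.3], [0, 0, 0, 0, 0, 0, -0.3], [0, 0, 0, 0, 0, 0, -0.3], [0, 0, 0, 0, 0, 0, -0.3], [0, 0, 0, 0, 0, 0, -0.3], [0, 0, -0.02, 0, 0, 0, -0.3], [0, 0, -0.03, 0, 0, 0, -0.4], [0, 0, -0.03, 0, 0, 0, -0.4], [0, 0, -0.03, 0, 0, 0, -0.4], [0, 0, 0, 0, 0, 0, -0.4]]
  ]
}}

```text
t: 13.88
ee_pos: [512.1, 355.2, 325.2]
orientation: [2.216, 2.224, 0.016]
ft_force: [1.9, 2.0, 0.6]
width: 61.1
```

```bash
python3 pic.py scene s5 340 110 500 260 4;  python3 st.py 429 -299 330; python3 - <<'E'
from h import *
np.set_printoptions(precision=1,suppress=True)
for n in('top','scene'):
  for t in ('lid_knob','marker_tip','basin','lid'):
    for d in ctrl.landmark_of(t,n)[:2]: print(n,t,round(d['p'],2),np.array(d['uv']))
E
```

```text
t 13.9333 pos [511.4 354.7 322.5] w 61.4 F [-0.   0.6  0.2]
q [0.587 0.518 1.693 0.    0.924 0.584] tcp yaw(x axis) 90.21
[[-0.004  1.     0.006]
 [ 1.     0.004  0.004]
 [ 0.004  0.006 -1.   ]]
shift tool mm [-653.376  -84.819  -10.539] grasp [512.407 355.369 159.545]
top lid_knob 0.85 [327.9 226.2]
top marker_tip 0.71 [397.8 195.9]
top basin 0.74 [341.4 188.4]
top lid 0.87 [355.6 158.5]
scene lid_knob 0.66 [167.9 172.1]
scene marker_tip 0.72 [114.  221.6]
scene marker_tip 0.7 [ 83.5 126.4]
scene basin 0.68 [144.7 225.4]
scene basin 0.66 [366.9 271.9]
scene lid 0.94 [115.8 220.6]
scene lid 0.27 [144.1 224.4]
```

View pics/s5.png

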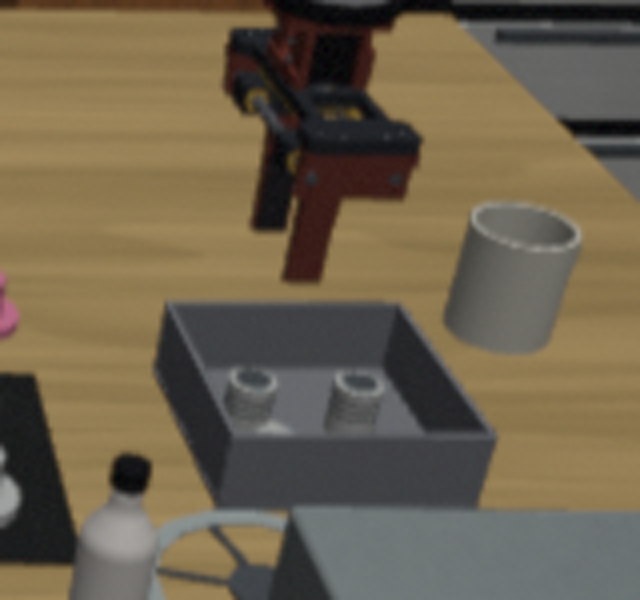

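```bash
cat > fit.py <<'E'
from h import *
from scipy.optimize import least_squares
np.set_printoptions(precision=2,suppress=True)
f=lambda x,y,s,ox,oy:np.array([(x+.5)/s-.5+ox,(y+.5)/s-.5+oy])
T=lambda x,y:f(x,y,5,290,135); S=lambda x,y:f(x,y,4,30,110)
def pts(p):
    x,y,w,th=p; c,s=np.cos(w),np.sin(w)
    L=dict(knob=(-255,0,92),hp=(0,113,92),hm=(0,-145,92),tip=(-216*np.cos(th),-138,92+216*np.sin(th)))
    return {k:np.array([x+c*v[0]-s*v[1],y+s*v[0]+c*v[1],v[2]]) for k,v in L.items()}
obs=[('top','knob',T(203,466)),('top','hp',T(162,48)),('top','hm',T(577,190)),('top','tip',T(551,298)),
 ('scene','knob',S(547,247)),('scene','hp',S(515,481)),('scene','hm',S(138,401)),('scene','tip',S(208,54))]
def res(p):
    P=pts(p); return np.concatenate([proj(n,P[k])-u for n,k,u in obs])
if __name__=='__main__':
    r=least_squares(res,[670,-380,-.31,.98]); print(r.x); print(r.fun.reshape(-1,2)); print(pts(r.x))
E
python3 fit.py
```

```text
[ 671.18 -381.17   -0.32    1.01]
[[-0.1   0.59]
 [ 0.6   1.14]
 [-8.99 -1.31]
 [-0.08  0.81]
 [-0.67  0.14]
 [-3.03  0.03]
 [-1.69 -1.17]
 [-0.78 -0.57]]
{'knob': array([ 429.19, -300.79,   92.  ]), 'hp': array([ 706.81, -273.93,   92.  ]), 'hm': array([ 625.48, -518.78,   92.  ]), 'tip': array([ 518.14, -475.75,  274.57])}
```

```bash
python3 - <<'E'
import fit
from fit import *
fit.obs=[o for o in obs if not(o[0]=='top' and o[1]=='hm')]
r=least_squares(fit.res,[670,-380,-.31,.98],loss='soft_l1'); print(r.x,np.degrees(r.x[2])); print(r.fun.reshape(-1,2)); print(pts(r.x))
E
```

```text
[ 673.23 -376.19   -0.31    1.  ] -17.48285980795907
[[-0.47  0.33]
 [-1.05  0.99]
 [-1.05 -0.27]
 [-0.3   0.29]
 [-0.66  0.16]
 [-0.6  -0.19]
 [-0.1   0.04]]
{'knob': array([ 430.01, -299.59,   92.  ]), 'hp': array([ 707.18, -268.41,   92.  ]), 'hm': array([ 629.67, -514.5 ,   92.  ]), 'tip': array([ 521.3 , -473.02,  274.32])}
```

Request:
{"method": "jog_arm", "body": {
  "steps": [
    [[-0.0363, -0.0046, -0.001, 0, 0, 0, -0.4], [-0.0363, -0.0046, -0.001, 0, 0, 0, -0.4], [-0.0363, -0.0046, -0.001, 0, 0, 0, -0.4], [-0.0363, -0.0046, -0.001, 0, 0, 0, -0.4], [-0.0363, -0.0046, -0.001, 0, 0, 0, -0.4], [-0.0363, -0.0046, -0.001, 0, 0, 0, -0.4], [-0.0363, -0.0046, -0.001, 0, 0, 0, -0.4], [-0.0363, -0.0046, -0.001, 0, 0, 0, -0.4], [-0.0363, -0.0046, -0.001, 0, 0, 0, -0.4], [-0.0363, -0.0046, -0.001, 0, 0, 0, -0.4], [-0.0363, -0.0046, -0.001, 0, 0, 0, -0.4], [-0.0363, -0.0046, -0.001, 0, 0, 0, -0.4], [-0.0363, -0.0046, -0.001, 0, 0, 0, -0.4], [-0.0363, -0.0046, -0.001, 0, 0, 0, -0.4], [-0.0363, -0.0046, -0.001, 0, 0, 0, -0.4], [-0.0363, -0.0046, -0.001, 0, 0, 0, -0.4], [-0.0363, -0.0046, -0.001, 0, 0, 0, -0.4], [-0.0363, -0.0046, -0.001, 0, 0, 0, -0.4]]
  ]
}}

```text
t: 15.83
ee_pos: [429.4, -301.5, 336.3]
orientation: [-2.217, -2.225, 0.0]
ft_force: [0.7, -0.5, -0.2]
width: 61.7
```

Request:
{"method": "jog_arm", "body": {
  "steps": [
    [[0, 0, 0, 0, 0, 7.15, -0.4], [0, 0, 0, 0, 0, 7.15, -0.4], [0, 0, 0, 0, 0, 7.15, -0.4], [0, 0, 0, 0, 0, 7.15, -0.4], [0, 0, 0, 0, 0, 7.15, -0.4], [0, 0, 0, 0, 0, 7.15, -0.4], [0, 0, 0, 0, 0, 7.15, -0.4], [0, 0, 0, 0, 0, 7.15, -0.4], [0, 0, 0, 0, 0, 7.15, -0.4], [0, 0, 0, 0, 0, 7.15, -0.4], [0, 0, 0, 0, 0, 7.15, -0.4], [0, 0, 0, 0, 0, 7.15, -0.4], [0, 0, 0, 0, 0, 7.15, -0.4], [0, 0, 0, 0, 0, 7.15, -0.4], [0, 0, 0, 0, 0, 7.15, -0.4], [0, 0, 0, 0, 0, 0, -0.4], [0, 0, 0, 0, 0, 0, -0.4], [0, 0, 0, 0, 0, 0, -0.4]]
  ]
}}

```text
t: 17.33
ee_pos: [430.0, -299.7, 336.4]
orientation: [-3.107, 0.46, 0.001]
ft_force: [0.4, -0.0, 0.1]
width: 61.5
```

```bash
python3 st.py 430 -299.6 260;python3 pic.py scene s6 50 60 210 210 4
```

```text
t 17.3333 pos [ 430.  -299.7  336.4] w 61.5 F [ 0.4 -0.   0.1]
q [-0.631  0.372  1.903  0.     0.867  1.233] tcp yaw(x axis) -16.84
[[ 0.957 -0.29  -0.   ]
 [-0.29  -0.957  0.   ]
 [-0.001 -0.    -1.   ]]
shift tool mm [ 0.012 -0.062 76.409] grasp [ 429.934 -299.628  173.409]
```

View pics/s6.png

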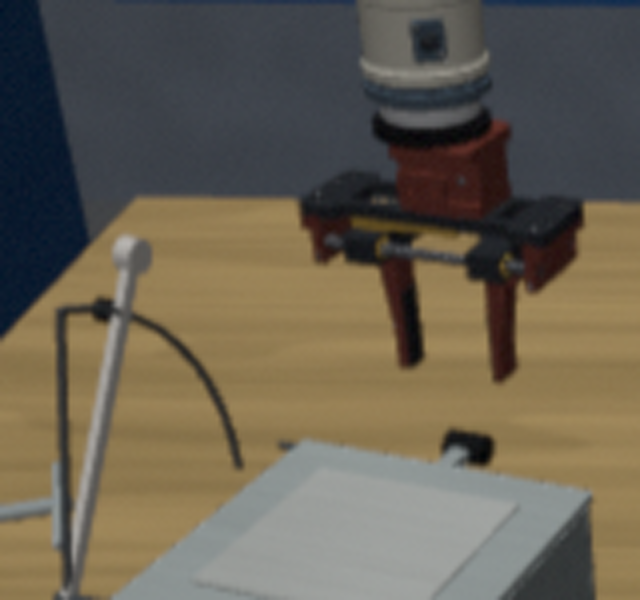

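Request:
{"method": "jog_arm", "body": {
  "steps": [
    [[0, 0, 0.025, 0, 0, 0.6, -0.4], [0, 0, 0.025, 0, 0, 0, -0.4], [0, 0, 0.016, 0, 0, 0, -0.4], [0, 0, 0.01, 0, 0, 0, -0.4], [0, 0, 0, 0, 0, 0, -0.4], [0, 0, 0, 0, 0, 0, -0.4]]
  ]
}}

```text
t: 17.88
ee_pos: [430.1, -299.8, 260.6]
orientation: [-3.104, 0.481, 0.001]
ft_force: [0.5, -0.7, 0.5]
width: 61.8
```

```bash
python3 st.py 430 -299.6 260;python3 pic.py scene s7 100 110 210 200 6; python3 pic.py top t7 290 150 410 250 5
```

```text
t 17.8833 pos [ 430.1 -299.8  260.6] w 61.8 F [ 0.5 -0.7  0.5]
q [-0.631  0.497  1.938  0.     0.707  1.247] tcp yaw(x axis) -17.6
[[ 0.953 -0.302 -0.001]
 [-0.302 -0.953  0.   ]
 [-0.001 -0.    -1.   ]]
shift tool mm [-0.169 -0.111  0.59 ] grasp [ 430.033 -299.683   97.59 ]
```

View pics/s7.png

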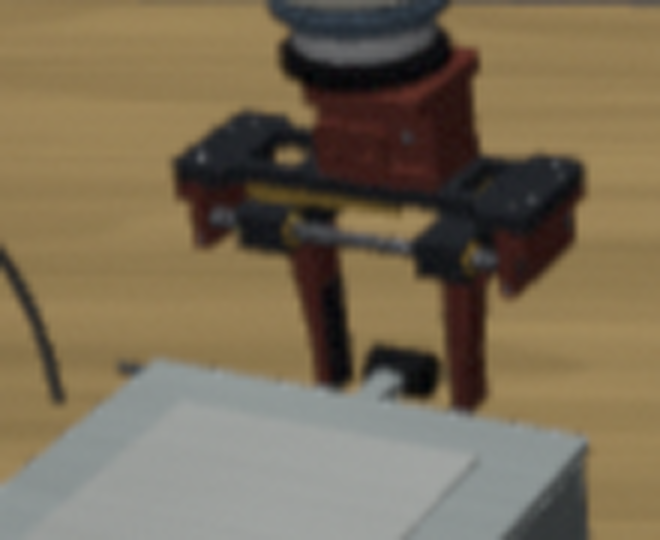

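View pics/t7.png

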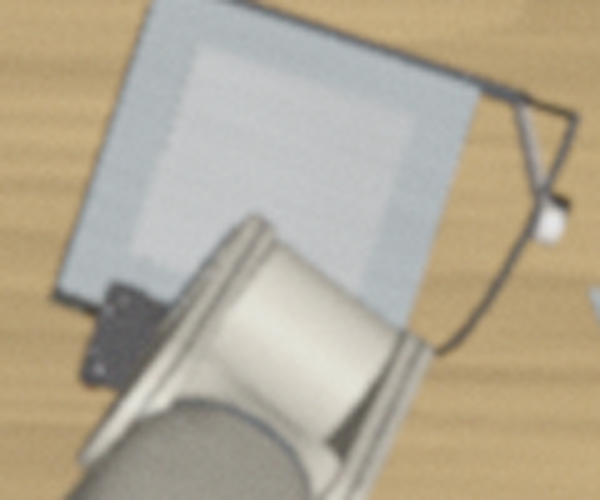

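Request:
{"method": "jog_arm", "body": {
  "steps": [
    [[0, 0, 0, 0, 0, 0, 0.2], [0, 0, 0, 0, 0, 0, 0.6], [0, 0, 0, 0, 0, 0, 1], [0, 0, 0, 0, 0, 0, 1], [0, 0, 0, 0, 0, 0, 1], [0, 0, 0, 0, 0, 0, 1], [0, 0, 0, 0, 0, 0, 1]]
  ]
}}

```text
t: 18.57
ee_pos: [430.1, -299.6, 260.9]
orientation: [-3.104, 0.482, -0.0]
ft_force: [-1.6, 2.0, 3.6]
width: 30.1
```

```bash
python3 st.py 430 -299.6 260;python3 pic.py scene s8 100 110 210 200 6; cat ~/x 2>/dev/null; python3 - <<'E'
import numpy as np
# rows along arc: tool x = lid x, tool z down; radius 255
N=20; th=np.linspace(0,1.0,N+1)
x=-255*np.cos(th); z=255*np.sin(th)
print(np.c_[np.diff(x),-np.diff(z)].round(1).tolist())
E
```

```text
t 18.5667 pos [ 430.1 -299.6  260.9] w 30.1 F [-1.6  2.   3.6]
q [-0.631  0.496  1.939  0.     0.707  1.247] tcp yaw(x axis) -17.65
[[ 0.953 -0.303  0.   ]
 [-0.303 -0.953  0.   ]
 [ 0.    -0.    -1.   ]]
shift tool mm [-0.119  0.079  0.892] grasp [ 430.173 -299.532   97.892]
[[0.3, -12.7], [1.0, -12.7], [1.6, -12.6], [2.2, -12.6], [2.8, -12.4], [3.5, -12.3], [4.1, -12.1], [4.7, -11.9], [5.3, -11.6], [5.8, -11.3], [6.4, -11.0], [6.9, -10.7], [7.5, -10.3], [8.0, -10.0], [8.5, -9.5], [8.9, -9.1], [9.4, -8.7], [9.8, -8.2], [10.2, -7.7], [10.6, -7.2]]
```

View pics/s8.png

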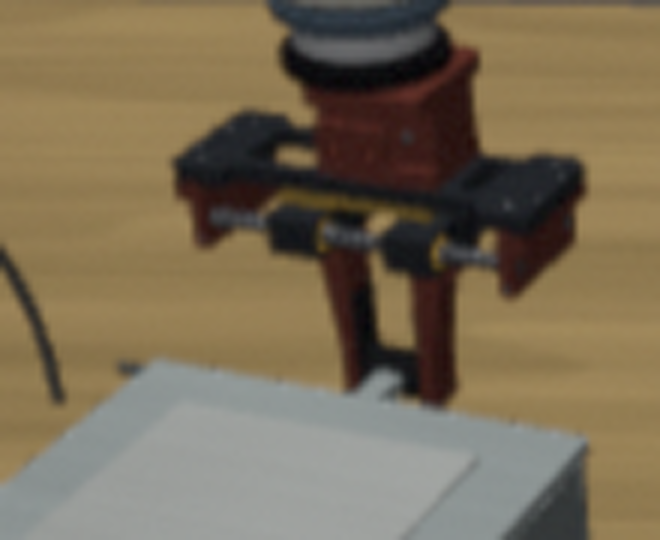

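Request:
{"method": "jog_arm", "body": {
  "steps": [
    [[0.0001, 0, -0.0064, 0, 0, 0, 1], [0.0002, 0, -0.0064, 0, 0, 0, 1], [0.0004, 0, -0.0064, 0, 0, 0, 1], [0.0006, 0, -0.0063, 0, 0, 0, 1], [0.0007, 0, -0.0063, 0, 0, 0, 1], [0.0009, 0, -0.0063, 0, 0, 0, 1], [0.001, 0, -0.0063, 0, 0, 0, 1], [0.0012, 0, -0.0063, 0, 0, 0, 1], [0.0014, 0, -0.0062, 0, 0, 0, 1], [0.0014, 0, -0.0062, 0, 0, 0, 1], [0.0017, 0, -0.0062, 0, 0, 0, 1], [0.0018, 0, -0.0061, 0, 0, 0, 1], [0.002, 0, -0.0061, 0, 0, 0, 1], [0.0021, 0, -0.006, 0, 0, 0, 1], [0.0023, 0, -0.006, 0, 0, 0, 1], [0.0024, 0, -0.0059, 0, 0, 0, 1], [0.0026, 0, -0.0058, 0, 0, 0, 1], [0.0027, 0, -0.0058, 0, 0, 0, 1], [0.0028, 0, -0.0057, 0, 0, 0, 1], [0.003, 0, -0.0056, 0, 0, 0, 1]]
  ]
}}

```text
t: 20.28
ee_pos: [460.0, -309.1, 383.4]
orientation: [-3.104, 0.482, 0.001]
ft_force: [2.9, 4.1, -5.0]
width: 29.9
```

```bash
python3 st.py 430 -299.6 260;python3 pic.py scene s9 30 60 210 240 3
```

```text
t 20.2833 pos [ 460.  -309.1  383.4] w 29.9 F [ 2.9  4.1 -5. ]
q [-0.613  0.347  1.805  0.     0.99   1.266] tcp yaw(x axis) -17.65
[[ 0.953 -0.303 -0.   ]
 [-0.303 -0.953  0.001]
 [-0.001 -0.    -1.   ]]
shift tool mm [-31.399   0.088 123.417] grasp [ 459.929 -309.016  220.398]
```

View pics/s9.png

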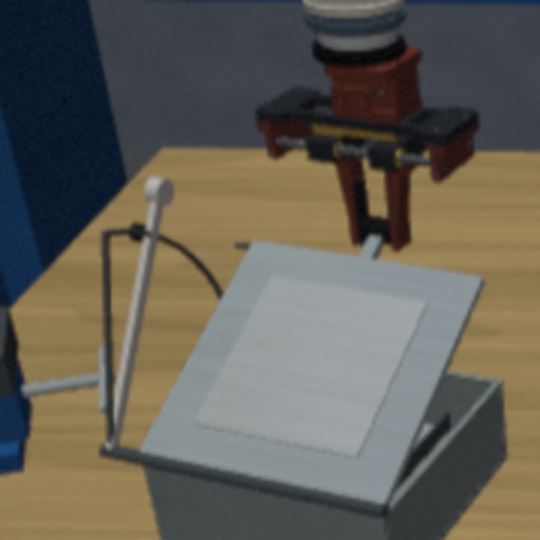

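Request:
{"method": "jog_arm", "body": {
  "steps": [
    [[0.0031, 0, -0.0056, 0, 0, 0, 1], [0.0033, 0, -0.0055, 0, 0, 0, 1], [0.0034, 0, -0.0054, 0, 0, 0, 1], [0.0035, 0, -0.0053, 0, 0, 0, 1], [0.0037, 0, -0.0052, 0, 0, 0, 1], [0.0038, 0, -0.0051, 0, 0, 0, 1], [0.0039, 0, -0.005, 0, 0, 0, 1], [0.0041, 0, -0.005, 0, 0, 0, 1], [0.0042, 0, -0.0048, 0, 0, 0, 1], [0.0043, 0, -0.0047, 0, 0, 0, 1], [0.0044, 0, -0.0046, 0, 0, 0, 1], [0.0045, 0, -0.0045, 0, 0, 0, 1], [0.0047, 0, -0.0044, 0, 0, 0, 1], [0.0047, 0, -0.0043, 0, 0, 0, 1], [0.0049, 0, -0.0042, 0, 0, 0, 1], [0.0049, 0, -0.004, 0, 0, 0, 1], [0, 0, 0, 0, 0, 0, 1], [0, 0, 0, 0, 0, 0, 1]]
  ]
}}

```text
t: 21.83
ee_pos: [522.6, -329.0, 461.0]
orientation: [-3.104, 0.482, -0.0]
ft_force: [2.3, 4.9, -4.0]
width: 29.9
```

```bash
cat > lk.py <<'E'
from h import *
import sys
np.set_printoptions(precision=2,suppress=True)
o=ctrl.get_obs(); M=R.from_rotvec(o['orientation']).as_matrix(); g=o['ee_pos']+163*M[:,2]
w=-.305; dx=(g[:2]-[673.2,-376.2])@[np.cos(w),np.sin(w)]; print('grasp dx',dx,'dz(knob,-5.9)',g[2]-92-5.9,'theta',np.arctan2(g[2]-97.9,-dx),'r',np.hypot(g[2]-97.9,dx),'F',o['ft_force'],'w',o['width'])
nm=sys.argv[1]
a=ctrl.get_image('scene');b=ctrl.get_image('top')
cv2.imwrite(f'pics/{nm}s.png',cv2.resize(a[90:230,40:160],None,fx=5,fy=5,interpolation=2)[:,:,::-1][:600])
cv2.imwrite(f'pics/{nm}t.png',cv2.resize(b[135:235,310:420],None,fx=6,fy=6,interpolation=2)[:,:,::-1])
E
python3 lk.py L1
```

```text
grasp dx -157.76141119529964 dz(knob,-5.9) 200.06405067817806 theta 0.9030734047357045 r 254.78282366771316 F [ 2.29  4.94 -3.99] w 29.87711616846295
```

View pics/L1s.png

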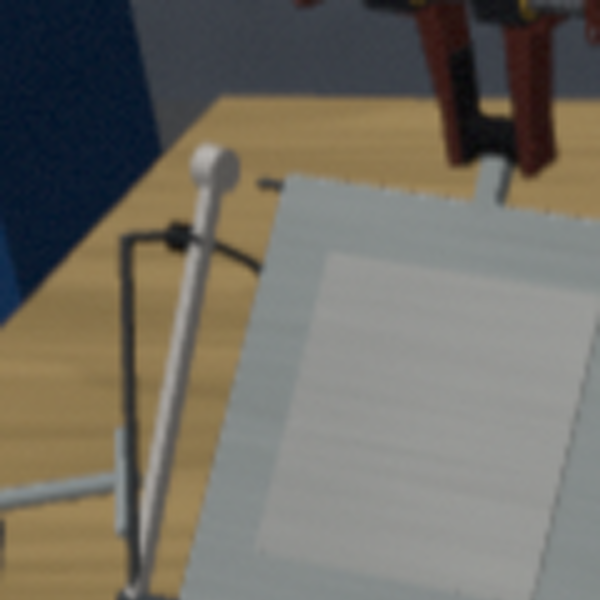

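View pics/L1t.png

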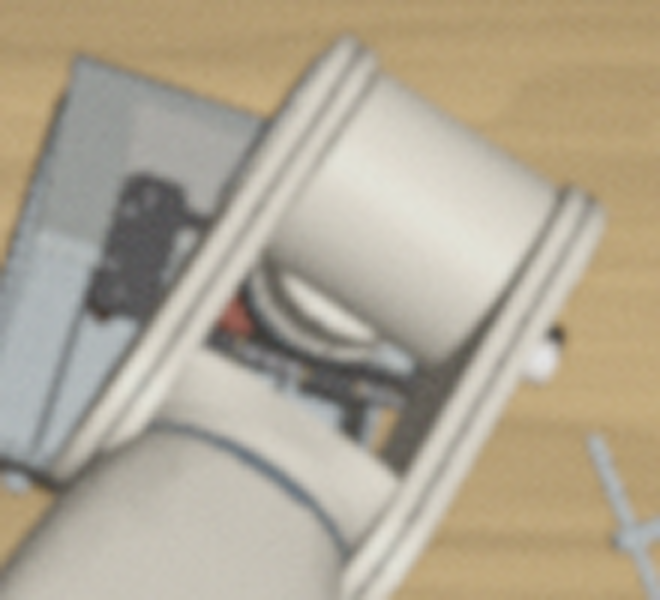

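```bash
cat > ang.py <<'E'
from h import *
import sys
from scipy.optimize import least_squares
np.set_printoptions(precision=3,suppress=True)
H=np.array([673.2,-376.2]);w=-.305
def P(r,y,th,dz=0):
    c,s=np.cos(w),np.sin(w);x=-r*np.cos(th); return np.array([H[0]+c*x-s*y,H[1]+s*x+c*y,92+r*np.sin(th)])
def ang(uv,r,y): # theta, y fit exactly
    q=least_squares(lambda p:proj('scene',P(r,p[1]*100,p[0]))-uv,[.95,y/100]); return q.x[0],q.x[1]*100
tip=np.array([float(v) for v in sys.argv[1:3]])/5+.1-.5+[40,90]
pin=np.array([float(v) for v in sys.argv[3:5]])/5+.1-.5+[40,90]
print(tip,pin)
print('tip fit theta,y',ang(tip,216,-138))
for r in (214,216,218): print('pin',r,ang(pin,r,-122))
E
python3 ang.py 215 167 260 183
python3 - <<'E'
E
```

```text
[ 82.6 123. ] [ 91.6 126.2]
tip fit theta,y (np.float64(1.0577905629339526), np.float64(-126.34149874916187))
pin 214 (np.float64(0.9432246523395496), np.float64(-118.09492433885798))
pin 216 (np.float64(0.8914317643483322), np.float64(-126.36359341642999))
pin 218 (np.float64(0.8509470349263302), np.float64(-132.94888463955536))
```

```bash
cat > cmp.py <<'E'
import sys; sys.argv=['',"0","0","0","0"]
from ang import *
E
python3 - <<'E'
import sys; sys.argv=['',"215","167","260","183"]
import sys; sys.path.insert(0,'.')
from ang import *
for n in ('scene','top'):
  for th in (.9,1.0,1.05): print(n,th,'tip',proj(n,P(216,-138,th)),'pin-126',proj(n,P(216,-126,th)),'corner',proj(n,P(222,-112,th)),'knob',proj(n,P(255,0,th)))
E
```

```text
[ 82.6 123. ] [ 91.6 126.2]
tip fit theta,y (np.float64(1.0577905629339526), np.float64(-126.34149874916187))
pin 214 (np.float64(0.9432246523395496), np.float64(-118.09492433885798))
pin 216 (np.float64(0.8914317643483322), np.float64(-126.36359341642999))
pin 218 (np.float64(0.8509470349263302), np.float64(-132.94888463955536))
scene 0.9 tip [ 87.177 125.37 ] pin-126 [ 91.287 126.002] corner [ 96.689 124.422] knob [139.602 117.379]
scene 1.0 tip [ 81.792 123.243] pin-126 [ 85.966 123.881] corner [ 91.31  122.203] knob [134.256 114.595]
scene 1.05 tip [ 78.959 122.477] pin-126 [ 83.165 123.119] corner [ 88.473 121.4  ] knob [131.412 113.554]
top 0.9 tip [395.66 200.43] pin-126 [391.762 199.107] corner [387.282 198.532] knob [350.572 191.374]
top 1.0 tip [398.613 194.246] pin-126 [394.688 192.916] corner [390.266 192.143] knob [353.754 183.846]
top 1.05 tip [400.081 191.013] pin-126 [396.143 189.68 ] corner [391.754 188.804] knob [355.363 179.911]
```

Request:
{"method": "jog_arm", "body": {
  "steps": [
    [[0.0031, 0, -0.0025, 0, 0, 0, 1], [0.0031, 0, -0.0024, 0, 0, 0, 1], [0.0032, 0, -0.0023, 0, 0, 0, 1], [0.0032, 0, -0.0022, 0, 0, 0, 1], [0.0032, 0, -0.0022, 0, 0, 0, 1], [0.0032, 0, -0.0021, 0, 0, 0, 1], [0, 0, 0, 0, 0, 0, 1], [0, 0, 0, 0, 0, 0, 1], [0, 0, 0, 0, 0, 0, 1]]
  ]
}}

```text
t: 22.68
ee_pos: [540.6, -334.7, 474.5]
orientation: [-3.104, 0.482, 0.001]
ft_force: [1.7, 4.0, -5.4]
width: 29.9
```

```bash
python3 lk.py L2; python3 - <<'E'
import cv2
from workcell import ctrl
a=ctrl.get_image('scene'); cv2.imwrite('pics/L2z.png',cv2.resize(a[108:148,65:125],None,fx=12,fy=12,interpolation=cv2.INTER_CUBIC)[:,:,::-1])
E
```

```text
grasp dx -139.00650830840283 dz(knob,-5.9) 213.56909541396809 theta 0.9938071478463607 r 254.82262040100497 F [ 1.67  3.97 -5.42] w 29.939491107075337
```

View pics/L2s.png

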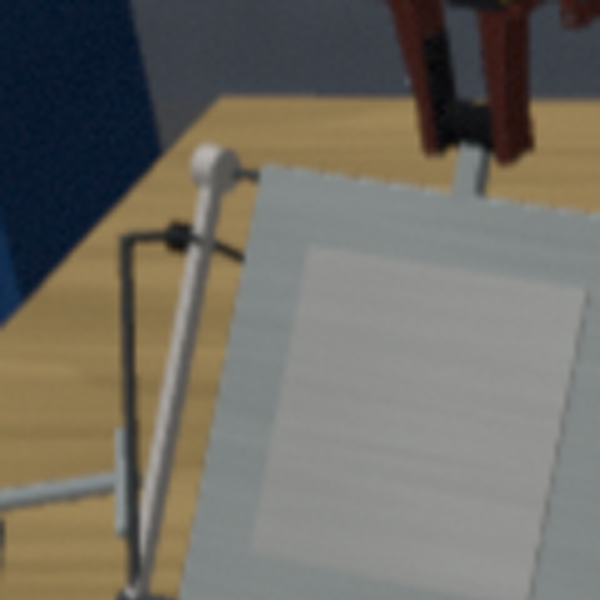

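View pics/L2z.png

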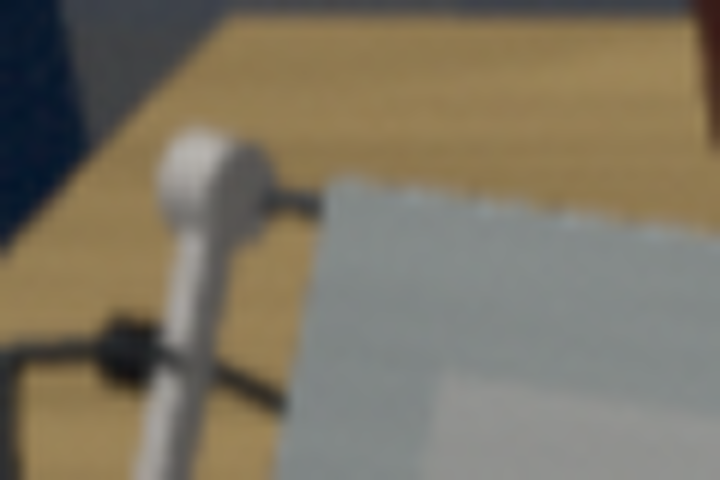

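View pics/L2t.png

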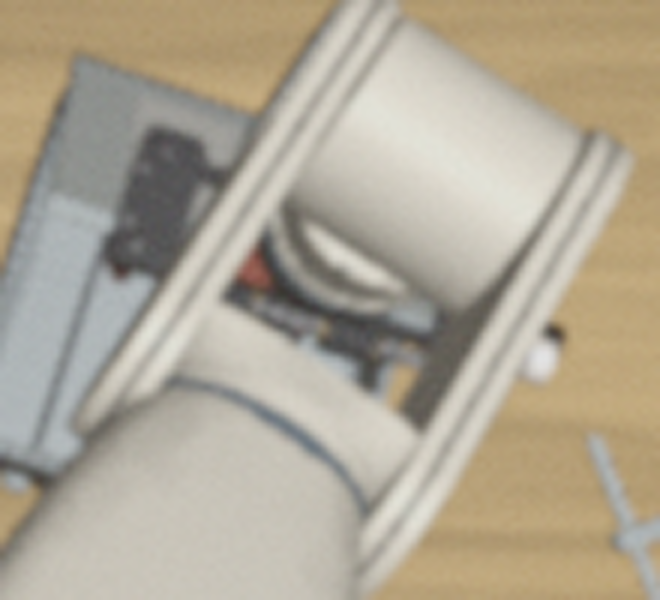

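```bash
python3 pic.py scene fin 0 0 512 384 1
```

```text
(no output)
```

View pics/fin.png

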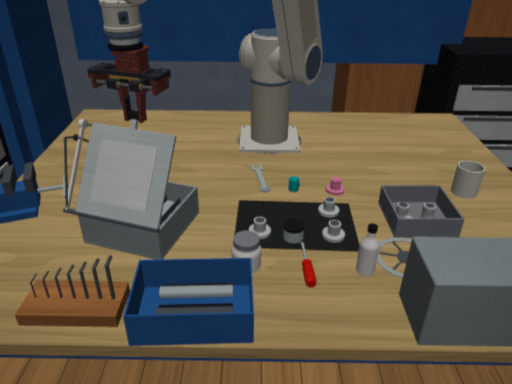

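Both rejects are in the bin (403,210 and 430,210). The sound cups, tin and look-alikes are where they were, and the lid is held at the mark beside the marker tip (83,123).

```bash
python3 -c "
from workcell import ctrl
print(ctrl.get_obs()['ee_pos'],ctrl.get_obs()['t'],ctrl.close_job())"
```

```text
the job is handed in; nothing more can be done
[ 540.58670984 -334.7082208   474.4120307 ] 22.8833 None
```

I put both broken cups in the scrap bin, then lifted the lid by its knob to the marker. I handed the job in at about 22.9 s with the gripper still closed on the knob.

- **Cups:** the last picture shows both rejects standing in the bin. The three sound cups, the tin, the look-alikes and the other things look unmoved.
- **Lid angle:** the arm's position puts the lid at about 0.994 rad.
- **Marker angle:** I estimated the marker at 0.985 to 1.01 rad, so the two agree to within about 0.01 to 0.02 rad. In the scene picture the lid's pin points at the centre of the marker's round end.
- **Hold:** the knob grip measured 29.9 mm, and the wrist force was about 7 N.
- **Marker:** its tip stayed at the same place in the pictures.

The individual marker readings differed by about 0.02 rad. In the top view the arm hid the pin, so lid and marker could be compared directly only in the scene picture.

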